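# Press the walnut inlay home

## Task

Take the press block out of its round rest and with it push the tilted walnut inlay disc straight down inside the aluminium sleeve of the jig, firmly but without forcing it, until the disc sits on its stop and is level; it stays where you leave it. Then stand the block upright back in the recess of its rest, keep the fingers off the jig, and leave everything else on the bench where it is.

Things in the scene. Friction and masses are not known exactly. Their poses are not given: they have to be found in the camera images.
- jig: Inlay setting jig, fixed, on adjustable feet (its height varies by 12 mm between starts): pale plywood base 140 x 140 x 18 mm with an upright round aluminium sleeve, 100 mm across, bore 70 mm, rim 60 mm above the origin, holding the inlay disc. Origin: centre of the base's underside; z up. No finger may touch jig or inlay.
- inlay_face (a point): Centre of the upper face of the walnut inlay disc (dark, pale star, 65 mm across, 8 mm thick); z is its normal. It sits on a ball swivel (centre 10 mm below) on a sprung plunger with a brake and stays at the height and tilt it is left at. It starts 4 mm above to 14 mm below the sleeve's rim, tilted 3 to 9 degrees. About 9 N pushes it down, 8 to 14 mm, to a firm stop.
- sleeve_rim (a point): Centre of the sleeve's mouth, level with its rim. The stop is set to a different, unseen depth at each start: it must be felt. On it the disc's face is 10 to 22 mm below the rim. The swivel is stiff (0.26 N m): the disc goes down still tilted and turns level only when a flat, level block presses it onto the stop with 18 to 25 N. Over 30 N from the block damages it.
- press_block: Press block (tamper), loose, 0.25 to 0.42 kg, standing in the rest: flat round steel foot 60 mm across, 20 mm thick, with an orange band; above it a pale square wooden handle 26 x 26 mm, from 20 to 92 mm (orange cap to 96 mm) above the underside. Origin: centre of the underside; z up the handle; x, y normal to its faces. It can pivot in a weak grip: 60 N or more.
- rest: Round wooden rest for the press block, fixed, 100 mm across and 16 mm high, with a round recess 70 mm across and 10 mm deep. Origin: centre of the underside; z up.
- rest_floor (a point): Centre of the floor of the rest's recess, 6 mm above the rest's origin, on which the press block stands.
- pencil: flat red carpenter's pencil lying on the bench, 150 x 14 x 9 mm plus a pale point at +x. Origin: centre of its underside. Bystander.
- tape_measure: black tape measure with green round faces, 75 x 42 mm, 66 mm high. Origin: centre of its underside. Bystander.
- glue_bottle: yellow glue bottle with an orange cap, 60 mm across, 170 mm high. Origin: centre of its underside. Bystander.
- sanding_block: cork sanding block with red underside, 110 x 65 mm, 32 mm high. Origin: centre of its underside. Bystander.
- scrap_block: pale wooden block with a darker stripe, 90 x 50 mm, 45 mm high. Origin: centre of its underside. Bystander.
- offcut: brown wooden strip, 120 x 40 mm, 19 mm thick, lying flat. Origin: centre of its underside. Bystander.
- clamp: bar clamp lying flat: dark steel bar 240 mm long along its x, two red jaws, wooden handle; 28 mm high. Origin: centre of its underside. Bystander.
Not all that is in view belongs to the job. Leave any blue, purple or turquoise look-alike of the press_block alone.

How it is judged:
By the outcome, as a careful person would: the job done as asked, in the order asked, and still so for the second after the job is handed in, with the robot touching nothing.
It also fails if it takes over 70 s, if anything falls off the work surface, if the arm or the gripper's body presses on something with over 40 N, if the wrist force passes 120 N, or if a joint passes its speed limit or range.

## Robot

A 6-joint arm with a two-finger parallel gripper is mounted at the origin on the work surface. World frame = base frame: x ahead of the robot, y to its left, z up, the work surface at z = 0. Lengths are in m, angles in rad, forces in N, time in s.
With the tool pointing down it reaches from about 0.35 to 0.775 m from the base axis. Payload 5.5 kg.
Tool frame: the origin (TCP) lies at the very end of the fingers, on their centre line; the grasp point (between the pads) lies 19 mm behind it; z points along the fingers, y is the line along which they close (so a half turn about z gives the same grasp; the last joint's range is limited). The gripper opens to 85 mm and grips with 20 to 120 N. Pads are 22 mm wide; open, the fingers measure 114 mm over their backs; the gripper's body (76 mm by 85 mm) begins 54 mm behind the grasp point. The pads swing forward as they close: fully open they stand 13 mm farther back than shut.
Start: joints at [-1.339, 0.313, 0.046, 1.304, 0, 1.431], TCP at [0.209, -0.536, 0.231] pointing down, gripper open.
Joint ranges: [-2.76, 2.76], [-0.86, 1.69], [-1.03, 1.26], [-2.2, 2.34], [-1.47, 1.5], [-3.14, 3.14]. Speed limits (rad/s): [2.57, 2.57, 3.14, 3.14, 3.14, 3.14].

## Interface

Orientations are given as a unit quaternion [w, x, y, z].
In Python, from workcell import get_state, read_camera, calibration, hand_in gives the robot as it stands.
- The arm moves only by the tool drive_tool, never from a script. Its argument "deltas" is a list that holds one entry, the list of rows, each a list of 7 numbers: the closure in counts, from 0 (fully open) to 255 (shut), then the shift along the tool's x, y, z in m, then the turn, a rotation vector about the tool's x, y, z in degrees. A call has 1 to 12 rows; each row is the pose to reach, as a shift and turn from the pose commanded when the call began, along the tool's axes at that moment; what a row does not reach only later rows make up. A row lasts 1/8 s, in which the tool goes at most 62.5 mm and 10.7 degrees, less where a joint would pass 70% of its speed; a pose out of reach is approached as far as the arm can. A call with a gripper value outside its range is refused whole. The fingers move at their own pace and stop on an object; "newtons" is the grip in N (left out, the last holds). Time passes only in rows, so rows that repeat a pose let the fingers close. It gives the time, the measured TCP pose, the force, the opening and the grip force at its end, in the units of the state.
- get_state(): the state, without advancing time (a new reading comes with each control period).
- read_camera(name): name is "side" or "top" or "wrist"; returns (picture, depth): 480x640x3 uint8, red, green, blue; 480x640 float32, m along the optical axis (not along the pixel's ray), 0 where there is no reading.
- calibration(name): a dict with "mtx" (3x3 intrinsics, pixels), "k1" (the pictures are not rectified: a ray, as slopes to the right and down, at radius r is drawn at 1 + k1 r^2 times it, then the intrinsics apply), "world_from_camera" (4x4, takes a point from camera to world coordinates). Camera axes: x right, y up, looking along -z (the intrinsics and any distortion apply to the point x, -y, -z); pixel columns grow to the right and rows downward; lengths in m; the calibration is good to about 2 mm. A picture is of the moment at which its call begins: read the wrist's pose just before it. calibration takes no time and is no camera call; for the wrist camera it gives the pose at the moment of the call.
- hand_in(): hands the job in; it is judged then, once.
The state is a dict: "clock": time; "joint_pos": joint angles; "qvel": joint speeds; "tau": joint torques, N m; "tcp_pos": TCP position; "orientation": TCP orientation; "wrist_force": force on the tool from outside, world axes, zero at the start; "ft_torque": the same for the moment, N m; "finger_gap": finger opening in m; "grip_force": force on a finger pad.
Only numpy, scipy, OpenCV 4.12 (cv2) and the standard library are available. Lean on these libraries where they do the work, as an engineer would, in place of code of your own. Each camera call takes 0.05 s, during which the arm holds its last target. There are 200 camera calls.

## Working session

There is one attempt and no reset: what is moved stays moved. The work goes in short steps, Python scripts to look and compute and a tool call to move; the robot and the scene stay as the last step left them, time stands still between calls to the robot, and variables do not carry over. Pictures are saved under pics/ and viewed, at most 10 in all, crops included, and the job is handed in when it is done.

Besides the shell and the picture viewer there is one more tool, called after "Call:" by a JSON object that holds its "name" and its "arguments", one argument or row to a line. drive_tool: Moves the arm, as the interface text tells. Its arguments: {"type":"object","properties":{"deltas":{"type":"array","items":{"type":"array","items":{"type":"array","items":{"type":"number"}}}},"newtons":{"type":"number"}},"required":["deltas"]}

```bash
mkdir -p pics; ls
cat > h.py <<'E'
import numpy as np,cv2
from workcell import *
def cloud(name):
    c=calibration(name);p,d=read_camera(name)
    return p,d,pts(c,d)
def pts(c,d):
    K=np.array(c["mtx"]);v,u=np.mgrid[0:480,0:640].astype(float)
    n=cv2.undistortPoints(np.stack([u.ravel(),v.ravel()],1)[:,None],K,np.array([c["k1"],0,0,0.]))[:,0]
    n=n.reshape(480,640,2);P=np.stack([n[...,0]*d,-n[...,1]*d,-d],-1)
    T=np.array(c["world_from_camera"]);return P@T[:3,:3].T+T[:3,3]
E
python3 - <<'E'
from h import *
print(get_state())
for n in("top","side"):
    p,d,W=cloud(n);cv2.imwrite(f"pics/{n}0.png",p[...,::-1]);np.savez(f"{n}0.npz",p=p,d=d,W=W)
    c=calibration(n);print(n,c["mtx"],c["k1"],np.round(c["world_from_camera"],3))
E
```

```text
pics
{'clock': 0.0, 'joint_pos': array([-1.33855860e+00,  3.14012860e-01,  4.49461397e-02,  1.30362065e+00,
       -2.32779676e-05,  1.43122443e+00]), 'qvel': array([ 0.00040983,  0.00153596, -0.0001579 , -0.00071053,  0.00064795,
        0.00061547]), 'tau': array([ 4.70056693e-04, -4.80625105e+01,  2.98533994e+01,  1.92688726e-02,
       -1.97024669e-04, -7.31907932e-06]), 'tcp_pos': array([ 0.20877331, -0.53518338,  0.23038838]), 'orientation': array([-9.43967023e-04,  9.82768970e-01,  1.84835760e-01, -5.54195512e-05]), 'wrist_force': array([ 0.30425863, -1.19444496,  0.29825067]), 'ft_torque': array([ 0.00063823,  0.01842516, -0.00075009]), 'grip_force': 0.0, 'finger_gap': 0.08560523599508166}
top [[529.43209483   0.         318.36710964]
 [  0.         529.43209483 246.10694956]
 [  0.           0.           1.        ]] -0.026331949762419957 [[-0.006  0.995 -0.1    0.43 ]
 [-1.    -0.004  0.015  0.047]
 [ 0.015  0.1    0.995  1.311]
 [ 0.     0.     0.     1.   ]]
side [[606.5167651    0.         322.76006645]
 [  0.         606.5167651  238.09040487]
 [  0.           0.           1.        ]] -0.04108594253454937 [[-0.703  0.42  -0.574 -0.448]
 [-0.711 -0.411  0.57   1.028]
 [ 0.004  0.809  0.588  1.129]
 [ 0.     0.     0.     1.   ]]
```

View pics/top0.png

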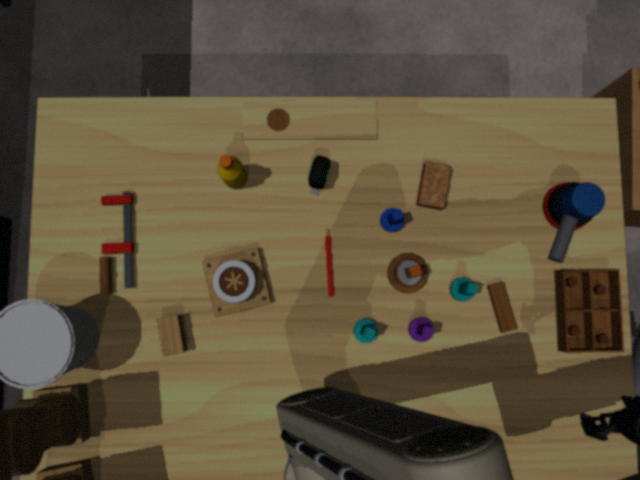

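View pics/side0.png

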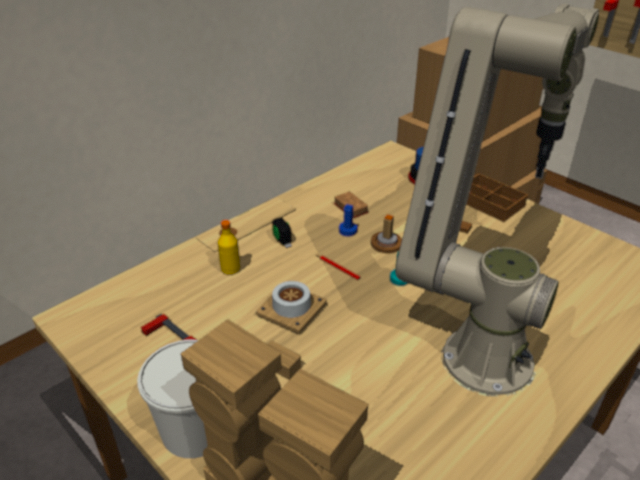

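The top view shows the press block with its orange cap at about (412,271) in its rest, and the jig sleeve at about (236,281). The look-alikes are at (392,219), (463,289), (421,329) and (367,330). The side view has the block at (389,225) and the sleeve at (291,297).

Run:
```python
from h import *
def circ(P):
    A=np.c_[2*P,np.ones(len(P))];s=np.linalg.lstsq(A,(P**2).sum(1),rcond=None)[0];return s[:2],np.sqrt(s[2]+s[:2]@s[:2])
z=np.load("top0.npz");p,d,W=z["p"],z["d"],z["W"]
hsv=cv2.cvtColor(p,cv2.COLOR_RGB2HSV)
print("table z",np.median(W[200:230,280:310,2]))
sub=np.s_[245:300,380:440]
w=W[sub].reshape(-1,3);h=hsv[sub].reshape(-1,3)
m=(w[:,2]>.011)&(w[:,2]<.022);q=w[m,:2];(c,r),=[cv2.minEnclosingCircle(q.astype(np.float32))];print("rest ring z",np.median(w[m,2]),c,r,m.sum())
f=(w[:,2]>.022)&(w[:,2]<.035);c,r=cv2.minEnclosingCircle(w[f,:2].astype(np.float32));print("foot",c,r,np.median(w[f,2]))
t=w[:,2]>.09;print("cap n",t.sum(),w[t].mean(0),h[t].mean(0),cv2.minAreaRect(w[t,:2].astype(np.float32)))
sub=np.s_[235:325,190:280]
w=W[sub].reshape(-1,3)
print(np.histogram(w[:,2],bins=np.arange(0,.09,.004)))
m=(w[:,2]>.01)&(w[:,2]<.036);print("base",cv2.minAreaRect(w[m,:2].astype(np.float32)),np.median(w[m,2]))
cm=cv2.resize(p[225:335,180:450],None,fx=2.9,fy=2.9,interpolation=cv2.INTER_CUBIC);cv2.imwrite("pics/crop1.png",cm[...,::-1])
z=np.load("side0.npz");W=z["W"];p=z["p"];sub=np.s_[205:260,365:405];w=W[sub].reshape(-1,3)
t=(w[:,2]>.085)&(w[:,2]<.11);print("side cap",w[t].mean(0),w[t].max(0),w[t].min(0))
sub=np.s_[270:330,255:330];w=W[sub].reshape(-1,3);print(np.histogram(w[:,2],bins=np.arange(0,.09,.004)))
```

```text
table z 0.000516413151775752
rest ring z 0.016327625824521297 (0.4931004047393799, -0.19213968515396118) 0.050544530153274536 683
foot (0.49162572622299194, -0.19308091700077057) 0.04519808664917946 0.02655856063019746
cap n 136 [ 0.48990769 -0.17867817  0.17226383] [ 12.55147059 190.78676471  97.52941176] ((0.45790359377861023, -0.08126844465732574), (0.025561340153217316, 0.2616537809371948), 17.663158416748047)
(array([2219,  354,   12,    6,   39,  479, 1006,  349,   37,   18,   10,
         17,   19,   62,  218,  360,  435,  265,   29,    0,    0,    0]), array([0.   , 0.004, 0.008, 0.012, 0.016, 0.02 , 0.024, 0.028, 0.032,
       0.036, 0.04 , 0.044, 0.048, 0.052, 0.056, 0.06 , 0.064, 0.068,
       0.072, 0.076, 0.08 , 0.084, 0.088]))
base ((0.47279202938079834, 0.22783266007900238), (0.1400304138660431, 0.14115244150161743), 13.861156463623047) 0.02563553105031513
side cap [ 0.48383537 -0.179111    0.09506168] [ 0.50797893 -0.07393607  0.10433798] [ 0.36545642 -0.20654998  0.08513062]
(array([461,  43,  44,  81, 164, 460, 271,  60,  47,  47,  45,  41,  64,
       122, 227, 220, 237,  38,   2,   0,   0,   0]), array([0.   , 0.004, 0.008, 0.012, 0.016, 0.02 , 0.024, 0.028, 0.032,
       0.036, 0.04 , 0.044, 0.048, 0.052, 0.056, 0.06 , 0.064, 0.068,
       0.072, 0.076, 0.08 , 0.084, 0.088]))
```

View pics/crop1.png

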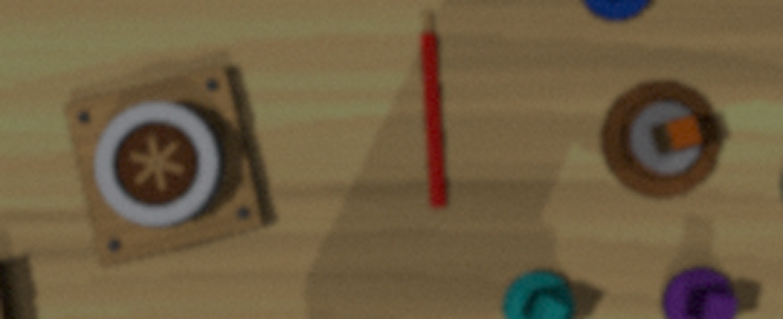

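```bash
cat >> h.py <<'E'
from scipy.spatial.transform import Rotation as R
def Rq(q): return R.from_quat([q[1],q[2],q[3],q[0]])
def plan(xyz,yaw=None,rot=None):
    """deltas to a tool-down pose whose y axis is at heading yaw(deg) mod 180"""
    s=get_state();R0=Rq(s["orientation"]);dx=R0.inv().apply(np.array(xyz)-s["tcp_pos"])
    if yaw is None: return np.round(dx,4)
    best=None
    for k in(0,180,-180):
        a=np.radians(yaw+k);y=np.array([np.cos(a),np.sin(a),0]);z=np.array([0,0,-1.]);M=R.from_matrix(np.stack([np.cross(y,z),y,z],1))
        rv=np.degrees((R0.inv()*M).as_rotvec())
        if best is None or np.linalg.norm(rv)<np.linalg.norm(best): best=rv
    return np.round(dx,4),np.round(best,2)
E
python3 - <<'E'
from h import *
s=get_state();c=calibration("wrist");T=np.array(c["world_from_camera"]);print(T.round(3),c["mtx"])
R0=Rq(s["orientation"]);print("cam in tool",R0.inv().apply(T[:3,3]-s["tcp_pos"]),(R0.inv().as_matrix()@T[:3,:3]).round(3))
print(plan([.49,-.192,.28]))
z=np.load("top0.npz");p=z["p"];hsv=cv2.cvtColor(p,cv2.COLOR_RGB2HSV)
m=((hsv[...,0]<16)&(hsv[...,1]>190)&(hsv[...,2]>80)).astype(np.uint8);m[:,:380]=0;m[:,440:]=0;m[:245]=0;m[300:]=0
c=calibration("top");P=pts(c,np.ones((480,640)));C=np.array(c["world_from_camera"])[:3,3]
D=P-C;Q=C+D*((.102-C[2])/D[...,2])[...,None];q=Q[m>0][:,:2].astype(np.float32);print(m.sum(),cv2.minAreaRect(q),q.mean(0))
E
```

```text
[[ 0.362  0.892  0.27   0.277]
 [-0.932  0.347  0.103 -0.509]
 [-0.002 -0.29   0.957  0.372]
 [ 0.     0.     0.     1.   ]] [[334.45981162   0.         316.02221131]
 [  0.         334.45981162 242.71952071]
 [  0.           0.           1.        ]]
cam in tool [ 0.0734203   0.00024009 -0.14114251] [[-0.001  0.957  0.29 ]
 [ 1.     0.001  0.   ]
 [-0.     0.29  -0.957]]
[ 0.3867 -0.2177 -0.0491]
85 ((0.4947030246257782, -0.1940557062625885), (0.019506067037582397, 0.02263694442808628), 17.98219871520996) [ 0.49453744 -0.19422004]
```

Call:
{"name": "drive_tool", "arguments": {
  "deltas": [
    [[0,0.04,-0.022,-0.01,0,0,0],[0,0.09,-0.05,-0.02,0,0,0],[0,0.14,-0.08,-0.02,0,0,0],[0,0.19,-0.107,-0.02,0,0,0],[0,0.24,-0.135,-0.02,0,0,0],[0,0.29,-0.163,-0.02,0,0,0],[0,0.34,-0.192,-0.01,0,0,0],[0,0.375,-0.211,0,0,0,0],[0,0.39,-0.219,0,0,0,0],[0,0.39,-0.219,0,0,0,0],[0,0.39,-0.219,0,0,0,0]]
  ],
  "newtons": 80
}}

```text
clock: 1.48
tcp_pos: [0.4922, -0.1911, 0.2316]
orientation: [0.0, 0.983, 0.184, -0.0]
wrist_force: [-0.2, -0.2, 0.6]
finger_gap: 0.0853
grip_force: 0.0
```

Run:
```python
from h import *
s=get_state();print(s["clock"],s["tcp_pos"],s["orientation"].round(4),s["wrist_force"],s["joint_pos"].round(2))
c=calibration("wrist");p,d=read_camera("wrist");W=pts(c,d);np.savez("w1.npz",p=p,d=d,W=W);cv2.imwrite("pics/w1.png",p[...,::-1])
hsv=cv2.cvtColor(p,cv2.COLOR_RGB2HSV)
m=((hsv[...,0]<18)&(hsv[...,1]>170)&(hsv[...,2]>70)&(W[...,2]>.09)&(W[...,2]<.115)).astype(np.uint8)
q=W[m>0];top=q[q[:,2]>np.percentile(q[:,2],30)];print(m.sum(),np.median(q[:,2]),cv2.minAreaRect(top[:,:2].astype(np.float32)),top.mean(0))
w=W.reshape(-1,3);g=(w[:,2]>.012)&(w[:,2]<.02)&(np.hypot(w[:,0]-.493,w[:,1]+.193)<.06);print("rest",cv2.minEnclosingCircle(w[g,:2].astype(np.float32)),g.sum())
```

```text
1.475 [ 0.49222105 -0.19108018  0.23156426] [ 3.000e-04  9.829e-01  1.842e-01 -1.000e-04] [-0.2405977  -0.17088985  0.57561731] [-0.52  0.22 -0.08  1.27 -0.    2.25]
671 0.10049156429599354 ((0.4952545762062073, -0.1930394172668457), (0.022171607241034508, 0.02196570299565792), 16.04790687561035) [ 0.49554019 -0.19307631  0.1008131 ]
rest ((0.4948000907897949, -0.1909770369529724), 0.04983833059668541) 3237
```

View pics/w1.png

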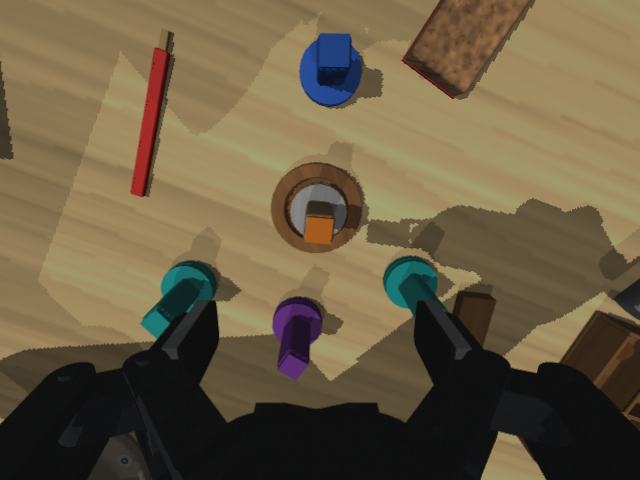

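Run:
```python
from h import *
print(plan([.4952,-.193,.050],107.5))
z=np.load("w1.npz");W,p=z["W"],z["p"];w=W.reshape(-1,3)
for n,lo,hi in(("teal",80,98),("purple",125,155),("blue",105,124)):
    hh=cv2.cvtColor(p,cv2.COLOR_RGB2HSV).reshape(-1,3);m=(hh[:,0]>lo)&(hh[:,0]<hi)&(hh[:,1]>100)&(w[:,2]>.005)&(w[:,2]<.13);r=np.hypot(w[m,0]-.495,w[m,1]+.193);print(n,r.min(),w[m,2].max())
```

```text
(array([0.0022, 0.0026, 0.1816]), array([0.04, 0.01, 3.7 ]))
teal 0.10764429750857796 0.09620649461138442
purple 0.11088407054059977 0.09617713633743358
blue 0.10657411957289212 0.09691854651660209
```

Call:
{"name": "drive_tool", "arguments": {
  "deltas": [
    [[0,0.002,0.0025,0.03,0,0,3.7],[0,0.002,0.0025,0.08,0,0,3.7],[0,0.002,0.0025,0.12,0,0,3.7],[0,0.002,0.0025,0.15,0,0,3.7],[0,0.002,0.0025,0.17,0,0,3.7],[0,0.002,0.0025,0.1815,0,0,3.7],[0,0.002,0.0025,0.1815,0,0,3.7],[120,0.002,0.0025,0.1815,0,0,3.7],[160,0.002,0.0025,0.1815,0,0,3.7],[255,0.002,0.0025,0.1815,0,0,3.7],[255,0.002,0.0025,0.1815,0,0,3.7],[255,0.002,0.0025,0.1815,0,0,3.7]]
  ],
  "newtons": 90
}}

```text
clock: 3.02
tcp_pos: [0.496, -0.1919, 0.0505]
orientation: [0.0, 0.988, 0.153, 0.001]
wrist_force: [-0.1, -0.3, 5.2]
finger_gap: 0.0249
grip_force: 88.1
```

Call:
{"name": "drive_tool", "arguments": {
  "deltas": [
    [[255,0,0,0,0,0,0],[255,0,0,0,0,0,0]]
  ]
}}

```text
clock: 3.28
tcp_pos: [0.4961, -0.192, 0.0505]
orientation: [0.001, 0.988, 0.153, 0.001]
wrist_force: [-0.4, -0.3, 4.7]
finger_gap: 0.0253
grip_force: 88.1
```

Run:
```python
from h import *
s=get_state();print(s["tcp_pos"],s["orientation"].round(4),s["wrist_force"],s["ft_torque"],s["finger_gap"],s["grip_force"],s["joint_pos"].round(2))
R0=Rq(s["orientation"]);print(R0.as_matrix().round(4))
```

```text
[ 0.49605745 -0.19195896  0.05052285] [5.000e-04 9.882e-01 1.530e-01 6.000e-04] [-0.37485795 -0.31006192  4.73161536] [0.10225788 0.18336561 0.0509216 ] 0.025286845432186966 88.14015984535217 [-0.52  0.36 -0.36  0.85 -0.    2.31]
[[ 9.532e-01  3.025e-01  1.300e-03]
 [ 3.025e-01 -9.532e-01 -8.000e-04]
 [ 1.000e-03  1.200e-03 -1.000e+00]]
```

Call:
{"name": "drive_tool", "arguments": {
  "deltas": [
    [[255,0,0,-0.01,0,0,0],[255,0,0,-0.03,0,0,0],[255,0,0,-0.07,0,0,0],[255,0,0,-0.11,0,0,0],[255,0,0,-0.14,0,0,0],[255,0,0,-0.14,0,0,0],[255,0,0,-0.14,0,0,0],[255,0,0,-0.14,0,0,0]]
  ]
}}

```text
clock: 4.28
tcp_pos: [0.4943, -0.191, 0.1878]
orientation: [-0.001, 0.988, 0.153, -0.001]
wrist_force: [-0.1, 0.4, -3.0]
finger_gap: 0.0253
grip_force: 88.6
```

Run:
```python
from h import *
s=get_state();print(s["tcp_pos"],s["wrist_force"],s["ft_torque"],s["finger_gap"],s["grip_force"])
print(Rq(s["orientation"]).as_matrix().round(4))
print(plan([.441,.177,.19],57.6-90))
```

```text
[ 0.49432777 -0.19099184  0.1878146 ] [-0.09057216  0.37530992 -3.00666083] [-0.02394075 -0.0416001   0.04041462] 0.02534369575150728 88.60302686691284
[[ 0.9532  0.3024 -0.0032]
 [ 0.3024 -0.9532  0.0017]
 [-0.0025 -0.0026 -1.    ]]
(array([ 0.0604, -0.3669, -0.0014]), array([ -0.19,   0.09, -40.  ]))
```

Call:
{"name": "drive_tool", "arguments": {
  "deltas": [
    [[255,0.005,-0.03,0,0,0,-5],[255,0.012,-0.075,0,0,0,-11],[255,0.02,-0.125,0,0,0,-17],[255,0.029,-0.175,0,0,0,-23],[255,0.037,-0.225,0,0,0,-29],[255,0.045,-0.275,0,0,0,-34],[255,0.053,-0.325,0,0,0,-38],[255,0.058,-0.355,0,0,0,-40],[255,0.06,-0.367,0,0,0,-40],[255,0.06,-0.367,0,0,0,-40],[255,0.06,-0.367,0,0,0,-40]]
  ]
}}

```text
clock: 5.65
tcp_pos: [0.4417, 0.1754, 0.1894]
orientation: [0.0, 0.877, 0.481, -0.0]
wrist_force: [-0.3, -0.1, -2.8]
finger_gap: 0.0251
grip_force: 88.8
```

Run:
```python
from h import *
s=get_state();print(s["clock"],s["tcp_pos"],s["wrist_force"],s["ft_torque"],s["finger_gap"],s["grip_force"],s["joint_pos"].round(2))
print(Rq(s["orientation"]).as_matrix().round(4))
c=calibration("wrist");p,d=read_camera("wrist");W=pts(c,d);np.savez("w2.npz",p=p,d=d,W=W);cv2.imwrite("pics/w2.png",p[...,::-1])
w=W.reshape(-1,3);r=np.hypot(w[:,0]-.473,w[:,1]-.228)
print(np.histogram(w[r<.06,2],bins=np.arange(0.02,.12,.004)))
g=(r<.058)&(w[:,2]>.06)&(w[:,2]<.08)&(r>.036);print("rim",cv2.minEnclosingCircle(w[g,:2].astype(np.float32)),np.median(w[g,2]),g.sum())
```

```text
5.65 [0.44171379 0.17536888 0.18937252] [-0.33890437 -0.09959253 -2.80862992] [-0.00116871 -0.00683039  0.0287241 ] 0.025074687715763953 88.82467746734619 [ 0.21  0.14 -0.28  1.15 -0.    2.35]
[[ 5.369e-01  8.436e-01 -7.000e-04]
 [ 8.436e-01 -5.369e-01 -7.000e-04]
 [-1.000e-03 -2.000e-04 -1.000e+00]]
(array([ 768,  747,   94,   88,  104,   98,  104,  113,  392, 4129, 1358,
       6846,    7,    0,    0,    0,    0,    0,    0,    0,    0,    0,
          0,    0]), array([0.02 , 0.024, 0.028, 0.032, 0.036, 0.04 , 0.044, 0.048, 0.052,
       0.056, 0.06 , 0.064, 0.068, 0.072, 0.076, 0.08 , 0.084, 0.088,
       0.092, 0.096, 0.1  , 0.104, 0.108, 0.112, 0.116]))
rim ((0.473352313041687, 0.22922873497009277), 0.05036966875195503) 0.06582268432835048 6501
```

View pics/w2.png

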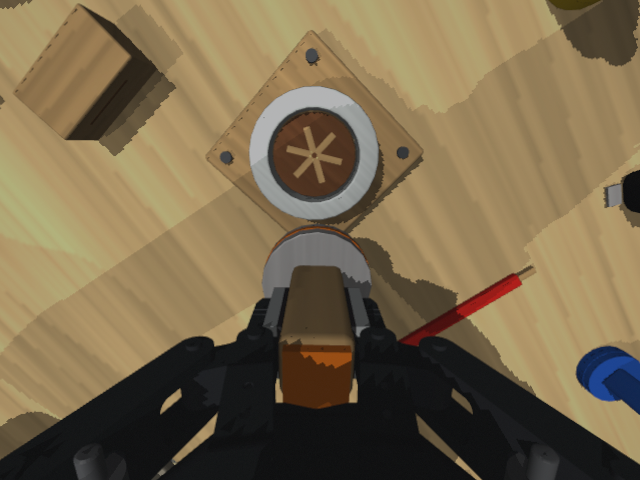

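The jig sleeve is at (314,153), with the tilted inlay inside it and its star at (314,155). The held block's foot edge is at (317,245), upright in the grip.

Run:
```python
from h import *
from scipy.optimize import least_squares
z=np.load("w2.npz");W,p=z["W"],z["p"];w=W.reshape(-1,3)
def fit(P,r0=None):
    f=lambda s:np.hypot(P[:,0]-s[0],P[:,1]-s[1])-(s[2] if r0 is None else r0)
    s=least_squares(f,[*P.mean(0),.03],loss="soft_l1",f_scale=.0005);return s.x,np.abs(s.fun).mean()
rimm=((np.abs(W[...,2]-.0662)<.0035)).astype(np.uint8);yy,xx=np.mgrid[0:480,0:640];rimm[(np.hypot(xx-314,yy-153)>75)|(yy>222)]=0
rimm=cv2.morphologyEx(rimm,cv2.MORPH_OPEN,np.ones((3,3),np.uint8))
cs,h=cv2.findContours(rimm,cv2.RETR_CCOMP,cv2.CHAIN_APPROX_NONE)
for c,hh in zip(cs,h[0]):
    if len(c)>100:
        P=W[c[:,0,1],c[:,0,0]];P=P[np.abs(P[:,2]-.0662)<.005];print("rim","in" if hh[3]>=0 else "out",len(c),fit(P[:,:2]),np.median(P[:,2]))
r=np.hypot(w[:,0]-.4734,w[:,1]-.2290);m=(r<.028)&(w[:,2]>.045)&(w[:,2]<.08);A=np.c_[w[m,:2]-[.4734,.229],np.ones(m.sum())]
s,res,_,_=np.linalg.lstsq(A,w[m,2],rcond=None);print("inlay z",s[2],"tilt",np.degrees(np.hypot(*s[:2])),"uphill dir",s[:2],np.sqrt(res/m.sum()))
# foot
m=(np.abs(W[...,2]-.1655)<.006)&(yy<300)&(np.abs(xx-317)<70);P=W[m];print("foot n",m.sum(),np.median(P[:,2]))
mm=m.astype(np.uint8);P=[]
for x in range(268,368,3):
    y=np.flatnonzero(m[:,x])
    if len(y): P.append(W[y[0],x])
P=np.array(P);print("foot edge",fit(P[:,:2],.030),fit(P[:,:2]),P[:,2].min(),P[:,2].max())
A=np.c_[W[m][:,:2]-W[m][:,:2].mean(0),np.ones(m.sum())];print("foot top plane deg",np.degrees(np.linalg.lstsq(A,W[m][:,2],rcond=None)[0][:2]))
print(plan([.4734,.2290,.19]))
```

```text
rim out 384 (array([0.47366931, 0.22927538, 0.04931373]), np.float64(0.00036393810967578854)) 0.06531176418522355
rim in 274 (array([0.4738561 , 0.22893098, 0.03513886]), np.float64(0.00020962534382242264)) 0.06455985900786637
inlay z 0.0587663139711269 tilt 4.887706376231987 uphill dir [-0.0707946  -0.04759553] [0.00073471]
foot n 4208 0.16340830075942575
foot edge (array([0.44119778, 0.17402901, 0.03      ]), np.float64(0.00015704590228930645)) (array([0.44149883, 0.17447511, 0.0295361 ]), np.float64(0.00013166519730537697)) 0.15970321678360544 0.1632973390012967
foot top plane deg [-0.41876822 -0.87885767]
[ 0.0623 -0.0022 -0.0005]
```

Run:
```python
from h import *
print(plan([.4742,.2302,.118],57.5-90))
z=np.load("w2.npz");W=z["W"];yy,xx=np.mgrid[0:480,0:640]
for n,m in (("rim",(np.abs(W[...,2]-.0662)<.003)&(np.hypot(xx-314,yy-153)<75)&(yy<215)),("foot",(np.abs(W[...,2]-.1645)<.0035)&(yy<300)&(np.abs(xx-317)<50))):
    P=W[m];A=np.c_[P[:,:2]-P[:,:2].mean(0),np.ones(len(P))];print(n,np.degrees(np.linalg.lstsq(A,P[:,2],rcond=None)[0][:2]),P.mean(0),np.median(P[:,2]))
```

```text
(array([ 0.0638, -0.0022,  0.0715]), array([-0.  ,  0.04, -0.  ]))
rim [-0.00844948 -0.00780693] [0.4757504  0.23293868 0.06576995] 0.06579892530198023
foot [-0.14382039 -0.40596296] [0.44943283 0.18660336 0.16339445] 0.16340050721284818
```

Call:
{"name": "drive_tool", "arguments": {
  "deltas": [
    [[255,0.025,-0.001,0,0,0,0],[255,0.055,-0.002,0,0,0,0],[255,0.064,-0.002,0.0,0,0,0],[255,0.064,-0.002,0.0,0,0,0],[255,0.064,-0.002,0.03,0,0,0],[255,0.064,-0.002,0.055,0,0,0],[255,0.064,-0.002,0.07,0,0,0],[255,0.064,-0.002,0.0715,0,0,0],[255,0.064,-0.002,0.0715,0,0,0],[255,0.064,-0.002,0.0715,0,0,0]]
  ]
}}

```text
clock: 6.95
tcp_pos: [0.475, 0.2316, 0.1193]
orientation: [0.0, 0.876, 0.482, 0.001]
wrist_force: [0.2, -0.7, -1.6]
finger_gap: 0.0253
grip_force: 88.8
```

Run:
```python
from h import *
s=get_state();print(s["clock"],s["tcp_pos"],s["wrist_force"],s["ft_torque"],s["joint_pos"].round(2))
print(Rq(s["orientation"]).as_matrix().round(4)); print(plan([.4742,.2302,.110],57.5-90))
p,d=read_camera("side");cv2.imwrite("pics/s3.png",cv2.resize(p[180:340,220:380],None,fx=3.5,fy=3.5,interpolation=cv2.INTER_CUBIC)[...,::-1])
```

```text
6.95 [0.47504854 0.23159231 0.11933729] [ 0.18399419 -0.70823886 -1.58599884] [ 0.01363405 -0.01872843 -0.00051048] [ 0.3   0.28 -0.28  1.01 -0.    2.44]
[[ 5.358e-01  8.443e-01  1.900e-03]
 [ 8.443e-01 -5.358e-01  4.000e-04]
 [ 1.400e-03  1.400e-03 -1.000e+00]]
(array([-0.0016,  0.    ,  0.0093]), array([ 0.08, -0.08,  0.1 ]))
```

View pics/s3.png

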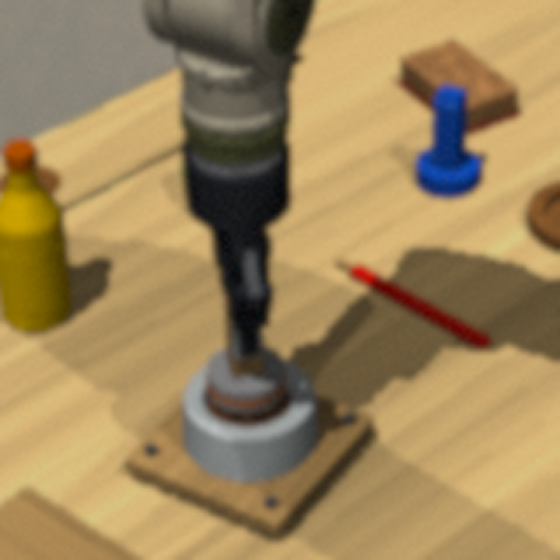

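The foot at about (245,385) is centred over the sleeve mouth at about (250,395), and clear of it.

Call:
{"name": "drive_tool", "arguments": {
  "deltas": [
    [[255,-0.0015,0,0,0,0,0],[255,-0.0015,0,0.002,0,0,0],[255,-0.0015,0,0.004,0,0,0],[255,-0.0015,0,0.006,0,0,0],[255,-0.0015,0,0.008,0,0,0],[255,-0.0015,0,0.008,0,0,0],[255,-0.0015,0,0.008,0,0,0]]
  ]
}}

```text
clock: 7.88
tcp_pos: [0.4735, 0.2302, 0.1103]
orientation: [0.0, 0.876, 0.482, 0.0]
wrist_force: [-0.6, -0.2, -3.2]
finger_gap: 0.0249
grip_force: 88.8
```

Call:
{"name": "drive_tool", "arguments": {
  "deltas": [
    [[255,0,0,0.001,0,0,0],[255,0,0,0.002,0,0,0],[255,0,0,0.003,0,0,0],[255,0,0,0.003,0,0,0]]
  ]
}}

```text
clock: 8.38
tcp_pos: [0.4735, 0.2302, 0.1072]
orientation: [0.0, 0.876, 0.482, -0.0]
wrist_force: [1.1, 0.2, -2.3]
finger_gap: 0.0253
grip_force: 88.8
```

Call:
{"name": "drive_tool", "arguments": {
  "deltas": [
    [[255,0,0,0.001,0,0,0],[255,0,0,0.002,0,0,0],[255,0,0,0.003,0,0,0],[255,0,0,0.003,0,0,0]]
  ]
}}

```text
clock: 8.88
tcp_pos: [0.4735, 0.2302, 0.1045]
orientation: [0.0, 0.876, 0.482, 0.0]
wrist_force: [-1.8, 0.5, 3.8]
finger_gap: 0.0251
grip_force: 89.8
```

Call:
{"name": "drive_tool", "arguments": {
  "deltas": [
    [[255,0,0,0.001,0,0,0],[255,0,0,0.002,0,0,0],[255,0,0,0.003,0,0,0],[255,0,0,0.003,0,0,0]]
  ]
}}

```text
clock: 9.38
tcp_pos: [0.4735, 0.2301, 0.1011]
orientation: [0.0, 0.876, 0.482, -0.0]
wrist_force: [-1.4, -0.7, 4.0]
finger_gap: 0.0251
grip_force: 89.8
```

Run:
```python
from h import *
s=get_state();print(s["tcp_pos"],s["wrist_force"],s["ft_torque"]);print(Rq(s["orientation"]).as_matrix().round(4))
```

```text
[0.47348705 0.2301389  0.10114034] [-1.36315861 -0.71364844  4.03533306] [-0.30307235  0.68521985 -0.00819119]
[[ 5.358e-01  8.443e-01 -0.000e+00]
 [ 8.443e-01 -5.358e-01 -1.000e-04]
 [-1.000e-04  1.000e-04 -1.000e+00]]
```

Call:
{"name": "drive_tool", "arguments": {
  "deltas": [
    [[255,0,0,0.001,0,0,0],[255,0,0,0.002,0,0,0],[255,0,0,0.002,0,0,0]]
  ],
  "newtons": 110
}}

```text
clock: 9.75
tcp_pos: [0.4735, 0.2301, 0.0992]
orientation: [0.0, 0.876, 0.482, -0.0]
wrist_force: [-2.0, -0.8, 4.2]
finger_gap: 0.0249
grip_force: 106.9
```

Call:
{"name": "drive_tool", "arguments": {
  "deltas": [
    [[255,0,0,0.0007,0,0,0],[255,0,0,0.0015,0,0,0],[255,0,0,0.0015,0,0,0]]
  ]
}}

```text
clock: 10.12
tcp_pos: [0.4735, 0.2302, 0.0977]
orientation: [0.0, 0.876, 0.482, 0.0]
wrist_force: [-2.8, -1.1, 5.3]
finger_gap: 0.0252
grip_force: 106.9
```

Call:
{"name": "drive_tool", "arguments": {
  "deltas": [
    [[255,0,0,0.0005,0,0,0],[255,0,0,0.001,0,0,0],[255,0,0,0.001,0,0,0]]
  ]
}}

```text
clock: 10.5
tcp_pos: [0.4735, 0.2301, 0.0968]
orientation: [0.0, 0.876, 0.482, -0.0]
wrist_force: [-2.2, 1.0, 5.7]
finger_gap: 0.0252
grip_force: 107.0
```

Call:
{"name": "drive_tool", "arguments": {
  "deltas": [
    [[255,0,0,0.0003,0,0,0],[255,0,0,0.0005,0,0,0],[255,0,0,0.0005,0,0,0]]
  ]
}}

```text
clock: 10.88
tcp_pos: [0.4735, 0.2301, 0.0963]
orientation: [0.0, 0.876, 0.482, -0.0]
wrist_force: [-2.2, -0.8, 5.2]
finger_gap: 0.025
grip_force: 107.0
```

Call:
{"name": "drive_tool", "arguments": {
  "deltas": [
    [[255,0,0,0.0003,0,0,0],[255,0,0,0.0005,0,0,0],[255,0,0,0.0005,0,0,0]]
  ]
}}

```text
clock: 11.25
tcp_pos: [0.4735, 0.2301, 0.0958]
orientation: [0.0, 0.876, 0.482, 0.0]
wrist_force: [-2.3, -0.2, 4.9]
finger_gap: 0.0248
grip_force: 107.0
```

Call:
{"name": "drive_tool", "arguments": {
  "deltas": [
    [[255,0,0,0.0003,0,0,0],[255,0,0,0.0005,0,0,0],[255,0,0,0.0005,0,0,0]]
  ]
}}

```text
clock: 11.62
tcp_pos: [0.4735, 0.2301, 0.0953]
orientation: [0.0, 0.876, 0.482, 0.0]
wrist_force: [-2.2, -0.6, 6.2]
finger_gap: 0.0246
grip_force: 107.0
```

Call:
{"name": "drive_tool", "arguments": {
  "deltas": [
    [[255,0,0,0.0003,0,0,0],[255,0,0,0.0005,0,0,0],[255,0,0,0.0005,0,0,0]]
  ]
}}

```text
clock: 12.0
tcp_pos: [0.4734, 0.2301, 0.0948]
orientation: [0.0, 0.876, 0.482, -0.0]
wrist_force: [-2.6, -0.4, 4.9]
finger_gap: 0.025
grip_force: 107.0
```

Run:
```python
from h import *
s=get_state();print(s["tcp_pos"],s["wrist_force"],s["ft_torque"]);print(Rq(s["orientation"]).as_matrix().round(4))
```

```text
[0.4734473  0.23013226 0.09482022] [-2.60429197 -0.39922894  4.86420522] [-0.34430027  0.76983434 -0.04188608]
[[ 5.358e-01  8.443e-01 -0.000e+00]
 [ 8.443e-01 -5.358e-01 -1.000e-04]
 [-1.000e-04  1.000e-04 -1.000e+00]]
```

Call:
{"name": "drive_tool", "arguments": {
  "deltas": [
    [[255,0,0,0.0003,0,0,0],[255,0,0,0.0005,0,0,0],[255,0,0,0.0005,0,0,0]]
  ]
}}

```text
clock: 12.38
tcp_pos: [0.4735, 0.2301, 0.0943]
orientation: [0.0, 0.876, 0.482, 0.0]
wrist_force: [-2.2, -0.1, 5.7]
finger_gap: 0.0246
grip_force: 107.0
```

Call:
{"name": "drive_tool", "arguments": {
  "deltas": [
    [[255,0,0,0.0003,0,0,0],[255,0,0,0.0005,0,0,0],[255,0,0,0.0005,0,0,0]]
  ]
}}

```text
clock: 12.75
tcp_pos: [0.4734, 0.2301, 0.0941]
orientation: [0.0, 0.876, 0.482, 0.0]
wrist_force: [-3.2, -0.6, 7.9]
finger_gap: 0.0248
grip_force: 107.4
```

Call:
{"name": "drive_tool", "arguments": {
  "deltas": [
    [[255,0,0,0.0003,0,0,0],[255,0,0,0.0005,0,0,0],[255,0,0,0.0005,0,0,0]]
  ]
}}

```text
clock: 13.12
tcp_pos: [0.4733, 0.2301, 0.0936]
orientation: [0.0, 0.876, 0.482, -0.0]
wrist_force: [-3.3, -1.3, 7.8]
finger_gap: 0.0248
grip_force: 107.5
```

Call:
{"name": "drive_tool", "arguments": {
  "deltas": [
    [[255,0,0,0.0002,0,0,0],[255,0,0,0.0004,0,0,0],[255,0,0,0.0004,0,0,0]]
  ]
}}

```text
clock: 13.5
tcp_pos: [0.4732, 0.23, 0.0933]
orientation: [0.0, 0.876, 0.482, -0.0]
wrist_force: [-4.2, -2.3, 7.3]
finger_gap: 0.0246
grip_force: 107.5
```

Call:
{"name": "drive_tool", "arguments": {
  "deltas": [
    [[255,0,0,0.0002,0,0,0],[255,0,0,0.0004,0,0,0],[255,0,0,0.0004,0,0,0]]
  ]
}}

```text
clock: 13.88
tcp_pos: [0.4732, 0.23, 0.0929]
orientation: [0.0, 0.876, 0.482, -0.0]
wrist_force: [-3.6, -1.2, 8.6]
finger_gap: 0.0252
grip_force: 107.5
```

Call:
{"name": "drive_tool", "arguments": {
  "deltas": [
    [[255,0,0,0.0002,0,0,0],[255,0,0,0.0004,0,0,0],[255,0,0,0.0004,0,0,0]]
  ]
}}

```text
clock: 14.25
tcp_pos: [0.4731, 0.2299, 0.0926]
orientation: [0.0, 0.876, 0.482, -0.0]
wrist_force: [-4.2, -0.7, 10.7]
finger_gap: 0.0252
grip_force: 107.5
```

Run:
```python
from h import *
s=get_state();print(s["tcp_pos"],s["wrist_force"],s["ft_torque"]);print(Rq(s["orientation"]).as_matrix().round(4))
```

```text
[0.47313158 0.22992131 0.09263491] [-4.24781257 -0.74198817 10.71065279] [-0.6506109   1.28515016 -0.03736251]
[[ 5.358e-01  8.444e-01 -2.000e-04]
 [ 8.444e-01 -5.358e-01 -7.000e-04]
 [-7.000e-04  2.000e-04 -1.000e+00]]
```

Call:
{"name": "drive_tool", "arguments": {
  "deltas": [
    [[255,0,0,0.0002,0,0,0],[255,0,0,0.0003,0,0,0],[255,0,0,0.0003,0,0,0]]
  ]
}}

```text
clock: 14.62
tcp_pos: [0.4731, 0.2299, 0.0925]
orientation: [0.0, 0.876, 0.482, -0.0]
wrist_force: [-4.6, -1.6, 11.5]
finger_gap: 0.0249
grip_force: 107.6
```

Call:
{"name": "drive_tool", "arguments": {
  "deltas": [
    [[255,0,0,0.0002,0,0,0],[255,0,0,0.0003,0,0,0],[255,0,0,0.0003,0,0,0]]
  ]
}}

```text
clock: 15.0
tcp_pos: [0.4731, 0.2299, 0.0923]
orientation: [0.0, 0.876, 0.482, -0.0]
wrist_force: [-5.3, -2.4, 12.4]
finger_gap: 0.0252
grip_force: 107.8
```

Call:
{"name": "drive_tool", "arguments": {
  "deltas": [
    [[255,0,0,0.0002,0,0,0],[255,0,0,0.0002,0,0,0],[255,0,0,0.0002,0,0,0]]
  ]
}}

```text
clock: 15.38
tcp_pos: [0.4731, 0.2299, 0.0922]
orientation: [0.0, 0.876, 0.482, -0.0]
wrist_force: [-5.4, -1.6, 12.1]
finger_gap: 0.0249
grip_force: 107.8
```

Run:
```python
from h import *
s=get_state();print(s["tcp_pos"],s["wrist_force"],s["ft_torque"]);print(Rq(s["orientation"]).as_matrix().round(4))
```

```text
[0.47309012 0.22988223 0.0921911 ] [-5.3871065  -1.56263446 12.12040645] [-0.82818709  1.50783394 -0.05133899]
[[ 5.357e-01  8.444e-01 -0.000e+00]
 [ 8.444e-01 -5.357e-01 -7.000e-04]
 [-6.000e-04  4.000e-04 -1.000e+00]]
```

Run:
```python
from h import *
p,d=read_camera("wrist");q=np.load("w2.npz");c=calibration("wrist");W=pts(c,d);np.savez("w4.npz",p=p,d=d,W=W)
a=cv2.resize(q["p"][215:420,220:420],None,fx=1.95,fy=1.95);b=cv2.resize(p[215:420,220:420],None,fx=1.95,fy=1.95)
cv2.imwrite("pics/cmp4.png",np.hstack([a,b])[...,::-1])
for dd in(q["d"],d): print([np.median(dd[y-3:y+3,310:328]).round(4) for y in(258,275,300,320,338,355,370,390)])
```

```text
[np.float32(0.1769), np.float32(0.1617), np.float32(0.136), np.float32(0.1207), np.float32(0.111), np.float32(0.1057), np.float32(0.1075), np.float32(0.1098)]
[np.float32(0.1771), np.float32(0.162), np.float32(0.1362), np.float32(0.1204), np.float32(0.1109), np.float32(0.1058), np.float32(0.1074), np.float32(0.1097)]
```

View pics/cmp4.png

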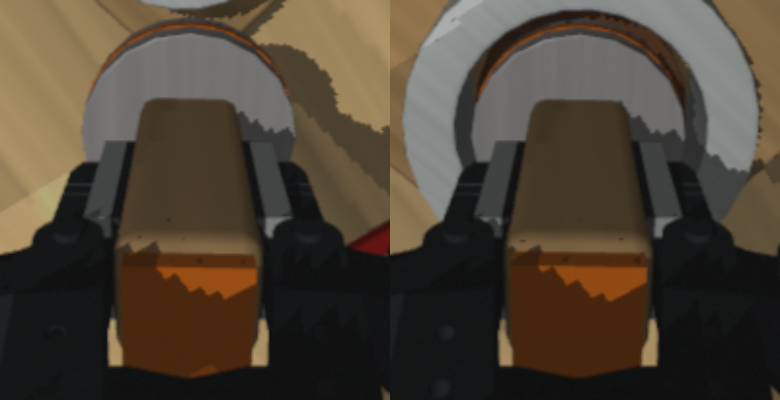

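The right half (pressing now) matches the left half (before contact): the block hasn't pivoted. There is an even gap to the bore on both sides, at x≈460 and x≈700.

Call:
{"name": "drive_tool", "arguments": {
  "deltas": [
    [[255,0,0,0.0002,0,0,0],[255,0,0,0.0004,0,0,0],[255,0,0,0.0004,0,0,0]]
  ]
}}

```text
clock: 15.8
tcp_pos: [0.4731, 0.2299, 0.0921]
orientation: [0.0, 0.876, 0.482, -0.0]
wrist_force: [-5.0, -1.8, 15.5]
finger_gap: 0.0248
grip_force: 108.2
```

Call:
{"name": "drive_tool", "arguments": {
  "deltas": [
    [[255,0,0,0.0002,0,0,0],[255,0,0,0.0003,0,0,0],[255,0,0,0.0003,0,0,0]]
  ]
}}

```text
clock: 16.18
tcp_pos: [0.4731, 0.2299, 0.092]
orientation: [0.0, 0.876, 0.482, -0.0]
wrist_force: [-6.4, -1.8, 16.0]
finger_gap: 0.025
grip_force: 108.4
```

Call:
{"name": "drive_tool", "arguments": {
  "deltas": [
    [[255,0,0,0.0002,0,0,0],[255,0,0,0.0003,0,0,0],[255,0,0,0.0003,0,0,0]]
  ]
}}

```text
clock: 16.55
tcp_pos: [0.4731, 0.2299, 0.092]
orientation: [0.0, 0.876, 0.482, 0.0]
wrist_force: [-6.7, -2.2, 17.8]
finger_gap: 0.0248
grip_force: 108.6
```

Run:
```python
from h import *
s=get_state();print(s["tcp_pos"],s["wrist_force"],s["ft_torque"]);print(Rq(s["orientation"]).as_matrix().round(4))
```

```text
[0.47314637 0.22991522 0.09196073] [-6.65325594 -2.21135135 17.82344397] [-1.00245852  1.94330616  0.01305537]
[[ 5.357e-01  8.444e-01  5.000e-04]
 [ 8.444e-01 -5.357e-01 -6.000e-04]
 [-3.000e-04  7.000e-04 -1.000e+00]]
```

Call:
{"name": "drive_tool", "arguments": {
  "deltas": [
    [[255,0,0,0.0002,0,0,0],[255,0,0,0.0002,0,0,0],[255,0,0,0.0002,0,0,0],[255,0,0,0.0002,0,0,0],[255,0,0,0.0002,0,0,0],[255,0,0,0.0002,0,0,0],[255,0,0,0.0002,0,0,0],[255,0,0,0.0002,0,0,0]]
  ]
}}

```text
clock: 17.55
tcp_pos: [0.4732, 0.2299, 0.0919]
orientation: [0.0, 0.876, 0.482, 0.0]
wrist_force: [-6.7, -2.8, 19.7]
finger_gap: 0.0249
grip_force: 108.9
```

Run:
```python
from h import *
s=get_state();print(s["tcp_pos"],s["wrist_force"],s["ft_torque"]);print(Rq(s["orientation"]).as_matrix().round(4))
```

```text
[0.47317187 0.22990472 0.09194556] [-6.68957113 -2.76298717 19.68200929] [-1.035392    2.04702015 -0.02815809]
[[ 5.357e-01  8.444e-01  7.000e-04]
 [ 8.444e-01 -5.357e-01 -6.000e-04]
 [-2.000e-04  9.000e-04 -1.000e+00]]
```

Call:
{"name": "drive_tool", "arguments": {
  "deltas": [
    [[255,0,0,-0.002,0,0,0],[255,0,0,-0.007,0,0,0],[255,0,0,-0.02,0,0,0],[255,0,0,-0.05,0,0,0],[255,0,0,-0.085,0,0,0],[255,-0.02,0,-0.1,0,0,0],[255,-0.045,0,-0.1,0,0,0],[255,-0.063,0,-0.1,0,0,0],[255,-0.063,0,-0.1,0,0,0],[255,-0.063,0,-0.1,0,0,0],[255,-0.063,0,-0.1,0,0,0]]
  ]
}}

```text
clock: 18.92
tcp_pos: [0.4401, 0.1774, 0.1899]
orientation: [-0.0, 0.876, 0.482, 0.0]
wrist_force: [-0.1, -0.5, -2.9]
finger_gap: 0.025
grip_force: 107.8
```

```bash
cat > inl.py <<'E'
from h import *
s=get_state();print(s["clock"],s["tcp_pos"],s["wrist_force"],s["joint_pos"].round(2))
c=calibration("wrist");p,d=read_camera("wrist");W=pts(c,d);w=W.reshape(-1,3)
cv2.imwrite("pics/w5.png",p[...,::-1])
r=np.hypot(w[:,0]-.4738,w[:,1]-.2290)
def pl(m,n):
    P=w[m]
    for _ in range(4):
        A=np.c_[P[:,:2]-[.4738,.229],np.ones(len(P))];s=np.linalg.lstsq(A,P[:,2],rcond=None)[0];e=np.abs(A@s-P[:,2]);P=P[e<.0015]
    print(n,s[2].round(4),"tilt",np.degrees(s[:2]).round(2),len(P))
pl((r<.026)&(w[:,2]>.03)&(w[:,2]<.075),"inlay");pl((r>.037)&(r<.048)&(w[:,2]>.058)&(w[:,2]<.074),"rim")
E
python3 inl.py
```

```text
18.925 [0.440112   0.17736693 0.18993158] [-0.1194227  -0.47624765 -2.85774529] [ 0.21  0.14 -0.28  1.15  0.    2.35]
inlay 0.0464 tilt [-0.37 -1.47] 3083
rim 0.0659 tilt [-0.   -0.03] 4963
```

Run:
```python
from h import *
P0=[]
for i in range(6):
    c=calibration("wrist");p,d=read_camera("wrist");W=pts(c,d);P0.append(W)
W=np.median(P0,0);w=W.reshape(-1,3)
for rr in(.016,.022,.028):
    r=np.hypot(w[:,0]-.4738,w[:,1]-.2290);m=(r<rr)&(np.abs(w[:,2]-.0464)<.004);P=w[m];A=np.c_[P[:,:2]-[.4738,.229],np.ones(len(P))];s=np.linalg.lstsq(A,P[:,2],rcond=None)[0]
    print(rr,m.sum(),s[2].round(4),np.degrees(s[:2]).round(2),np.std(A@s-P[:,2]))
tx=np.array([.536,.844]);ty=np.array([.844,-.536]);q=w[:,:2]-[.4738,.229]
for n,a,b in(("tx",tx,ty),("ty",ty,tx)):
    print(n,[(k,(np.median(w[mm,2])*1e3).round(2),mm.sum()) for k in range(-32,33,4) for mm in[(np.abs(q@a*1e3-k)<2)&(np.abs(q@b)<.012)&(np.abs(w[:,2]-.0464)<.008)] if mm.sum()>3])
```

```text
0.016 1222 0.0465 [-0.43 -1.45] 0.0003923199818991053
0.022 2315 0.0465 [-0.36 -1.46] 0.00038130419724884487
0.028 3756 0.0464 [-0.36 -1.45] 0.00037020805586606824
tx [(-32, np.float64(46.95), np.int64(40)), (-28, np.float64(47.01), np.int64(140)), (-24, np.float64(46.85), np.int64(133)), (-20, np.float64(46.87), np.int64(123)), (-16, np.float64(46.83), np.int64(145)), (-12, np.float64(46.76), np.int64(145)), (-8, np.float64(46.74), np.int64(145)), (-4, np.float64(46.6), np.int64(145)), (0, np.float64(46.64), np.int64(145)), (4, np.float64(46.49), np.int64(145)), (8, np.float64(46.34), np.int64(147)), (12, np.float64(46.22), np.int64(150)), (16, np.float64(45.97), np.int64(180)), (20, np.float64(45.89), np.int64(150)), (24, np.float64(45.68), np.int64(150)), (28, np.float64(45.66), np.int64(150)), (32, np.float64(45.54), np.int64(71))]
ty [(-32, np.float64(45.95), np.int64(55)), (-28, np.float64(46.08), np.int64(141)), (-24, np.float64(46.08), np.int64(146)), (-20, np.float64(46.19), np.int64(150)), (-16, np.float64(46.18), np.int64(150)), (-12, np.float64(46.36), np.int64(150)), (-8, np.float64(46.51), np.int64(139)), (-4, np.float64(46.55), np.int64(131)), (0, np.float64(46.54), np.int64(150)), (4, np.float64(46.66), np.int64(150)), (8, np.float64(46.55), np.int64(150)), (12, np.float64(46.49), np.int64(150)), (16, np.float64(46.51), np.int64(145)), (20, np.float64(46.49), np.int64(140)), (24, np.float64(46.41), np.int64(145)), (28, np.float64(46.49), np.int64(145)), (32, np.float64(46.4), np.int64(59))]
```

View pics/w5.png

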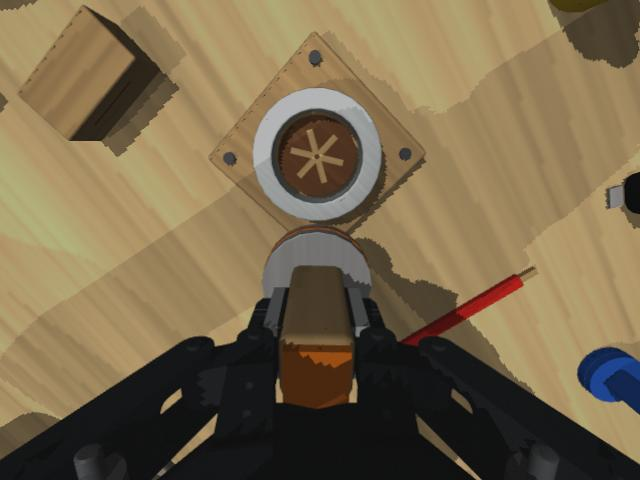

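The inlay face, with its star at (317,156), now lies well below the rim but still has about 1.5° of tilt. I'll measure the block's own tilt in the grip.

```bash
cat > tilt.py <<'E'
from h import *
def run():
    D=[];
    for i in range(5):
        c=calibration("wrist");p,d=read_camera("wrist");D.append(d)
    W=pts(c,np.median(D,0));s=get_state();R0=Rq(s["orientation"]);T=R0.inv().apply((W-s["tcp_pos"]).reshape(-1,3)).reshape(W.shape)
    print("tool R z-row",R0.as_matrix()[2].round(4))
    def svd(P,n):
        for _ in range(5):
            m=P.mean(0);v=np.linalg.svd(P-m,full_matrices=False)[2][2];e=np.abs((P-m)@v);P=P[e<max(2.5*e.std(),.0003)]
        print(n,len(P),m.round(4),"normal(tool)",v.round(4),"rms",e.std().round(5))
    x,y,z=T[...,0],T[...,1],T[...,2]
    svd(T[(x>.016)&(np.hypot(x,y)<.027)&(z>.015)&(z<.035)],"foot top")
    svd(T[(x>.006)&(x<.018)&(abs(y)<.009)&(z>-.04)&(z<.015)],"handle front")
    svd(T[(abs(x)<.009)&(abs(y)<.009)&(z<-.045)&(z>-.06)],"cap top")
run()
E
python3 tilt.py
```

```text
tool R z-row [-0.e+00  1.e-04 -1.e+00]
foot top 760 [ 0.0207 -0.0001  0.026 ] normal(tool) [ 0.0062 -0.004  -1.    ] rms 8e-05
handle front 2475 [ 0.0119  0.     -0.0174] normal(tool) [-9.999e-01 -1.550e-02 -4.000e-04] rms 8e-05
cap top 1841 [ 0.0003  0.     -0.05  ] normal(tool) [ 0.0015 -0.0024 -1.    ] rms 8e-05
```

Run:
```python
from h import *
print(plan([.4735,.2302,.19],57.6-90),plan([.4735,.2302,.0945],57.6-90))
```

```text
(array([ 0.063 , -0.    ,  0.0001]), array([0.01, 0.  , 0.  ])) (array([ 0.063 , -0.    ,  0.0956]), array([0.01, 0.  , 0.  ]))
```

Call:
{"name": "drive_tool", "arguments": {
  "deltas": [
    [[255,0.03,0,0,0,0,0],[255,0.055,0,0,0,0,0],[255,0.063,0,0.0,0,0,0],[255,0.063,0,0.03,0,0,0],[255,0.063,0,0.06,0,0,0],[255,0.063,0,0.08,0,0,0],[255,0.063,0,0.09,0,0,0],[255,0.063,0,0.0935,0,0,0],[255,0.063,0,0.095,0,0,0],[255,0.063,0,0.095,0,0,0],[255,0.063,0,0.095,0,0,0]]
  ],
  "newtons": 120
}}

```text
clock: 20.9
tcp_pos: [0.4739, 0.2303, 0.0957]
orientation: [0.0, 0.876, 0.482, 0.001]
wrist_force: [0.3, -0.2, -2.3]
finger_gap: 0.0249
grip_force: 117.4
```

Call:
{"name": "drive_tool", "arguments": {
  "deltas": [
    [[255,0,0,0.0005,0,0,0],[255,0,0,0.001,0,0,0],[255,0,0,0.0015,0,0,0],[255,0,0,0.0015,0,0,0],[255,0,0,0.0015,0,0,0]]
  ]
}}

```text
clock: 21.52
tcp_pos: [0.4734, 0.2302, 0.0935]
orientation: [0.0, 0.876, 0.482, -0.0]
wrist_force: [-1.2, -0.4, -2.5]
finger_gap: 0.0248
grip_force: 117.4
```

Call:
{"name": "drive_tool", "arguments": {
  "deltas": [
    [[255,0,0,0.0003,0,0,0],[255,0,0,0.0005,0,0,0],[255,0,0,0.0005,0,0,0]]
  ]
}}

```text
clock: 21.9
tcp_pos: [0.4735, 0.2301, 0.0931]
orientation: [0.0, 0.876, 0.482, 0.0]
wrist_force: [-0.8, -0.7, -2.6]
finger_gap: 0.025
grip_force: 117.4
```

Call:
{"name": "drive_tool", "arguments": {
  "deltas": [
    [[255,0,0,0.0003,0,0,0],[255,0,0,0.0005,0,0,0],[255,0,0,0.0005,0,0,0]]
  ]
}}

```text
clock: 22.28
tcp_pos: [0.4735, 0.2301, 0.0928]
orientation: [0.0, 0.876, 0.482, 0.0]
wrist_force: [0.4, -0.4, 1.2]
finger_gap: 0.0248
grip_force: 117.4
```

Call:
{"name": "drive_tool", "arguments": {
  "deltas": [
    [[255,-0.0001,0,0.0002,0,0,0],[255,-0.0003,0,0.0004,0,0,0],[255,-0.0003,0,0.0004,0,0,0]]
  ]
}}

```text
clock: 22.65
tcp_pos: [0.4735, 0.23, 0.0925]
orientation: [0.0, 0.876, 0.482, 0.0]
wrist_force: [-2.2, -0.2, 3.8]
finger_gap: 0.0249
grip_force: 117.6
```

Call:
{"name": "drive_tool", "arguments": {
  "deltas": [
    [[255,-0.0001,0,0.0002,0,0,0],[255,-0.0003,0,0.0004,0,0,0],[255,-0.0003,0,0.0004,0,0,0]]
  ]
}}

```text
clock: 23.02
tcp_pos: [0.4735, 0.2299, 0.0924]
orientation: [0.0, 0.876, 0.482, 0.001]
wrist_force: [-2.0, -0.3, 6.9]
finger_gap: 0.0248
grip_force: 118.0
```

Call:
{"name": "drive_tool", "arguments": {
  "deltas": [
    [[255,-0.0001,0,0.0002,0,0,0],[255,-0.0003,0,0.0004,0,0,0],[255,-0.0003,0,0.0004,0,0,0]]
  ]
}}

```text
clock: 23.4
tcp_pos: [0.4735, 0.2298, 0.0923]
orientation: [-0.0, 0.876, 0.482, 0.001]
wrist_force: [-1.1, 0.8, 8.1]
finger_gap: 0.025
grip_force: 118.3
```

```bash
python3 - <<'E'
from h import *
s=get_state();R0=Rq(s["orientation"]);print(s["tcp_pos"],"F tool",R0.inv().apply(s["wrist_force"]),"M tool",R0.inv().apply(s["ft_torque"]))
print(R0.as_matrix()[2])
E
python3 tilt.py
```

```text
[0.47345899 0.22978081 0.09229528] F tool [ 0.06813233 -1.34790101 -8.12539352] M tool [ 0.4061314  -0.48448111  0.02960414]
[ 1.38973606e-03  7.37985385e-04 -9.99998762e-01]
tool R z-row [ 1.4e-03  8.0e-04 -1.0e+00]
foot top 740 [0.0206 0.0001 0.0261] normal(tool) [-0.0165 -0.0012  0.9999] rms 8e-05
handle front 2453 [ 0.0119 -0.     -0.0174] normal(tool) [-0.9998 -0.0176 -0.004 ] rms 7e-05
cap top 1879 [ 0.0003 -0.     -0.05  ] normal(tool) [-0.0053  0.002   1.    ] rms 8e-05
```

Call:
{"name": "drive_tool", "arguments": {
  "deltas": [
    [[255,0.0002,0,-0.002,0,0,0],[255,0.0002,0,-0.003,0.1,0.35,0],[255,0.0002,0,-0.003,0.2,0.7,0],[255,0.0002,0,-0.003,0.2,0.7,0],[255,0.0002,0,-0.002,0.2,0.7,0],[255,0.0002,0,-0.001,0.2,0.7,0],[255,0.0002,0,-0.001,0.2,0.7,0]]
  ]
}}

```text
clock: 24.52
tcp_pos: [0.4731, 0.2294, 0.0929]
orientation: [-0.004, 0.876, 0.482, 0.005]
wrist_force: [-1.9, -2.0, 4.0]
finger_gap: 0.0248
grip_force: 118.0
```

Call:
{"name": "drive_tool", "arguments": {
  "deltas": [
    [[255,-0.0001,0,0.0005,0,0,0],[255,-0.0002,0,0.001,0,0,0],[255,-0.0002,0,0.001,0,0,0]]
  ]
}}

```text
clock: 24.9
tcp_pos: [0.4731, 0.2293, 0.0925]
orientation: [-0.004, 0.876, 0.482, 0.005]
wrist_force: [-3.2, -2.3, 8.7]
finger_gap: 0.0247
grip_force: 118.5
```

Call:
{"name": "drive_tool", "arguments": {
  "deltas": [
    [[255,-0.0001,0,0.0002,0,0,0],[255,-0.0002,0,0.0004,0,0,0],[255,-0.0002,0,0.0004,0,0,0]]
  ]
}}

```text
clock: 25.28
tcp_pos: [0.4731, 0.2292, 0.0923]
orientation: [-0.004, 0.876, 0.482, 0.005]
wrist_force: [-4.1, -0.7, 11.3]
finger_gap: 0.0249
grip_force: 118.8
```

```bash
cat > st.py <<'E'
from h import *
s=get_state();R0=Rq(s["orientation"]);print(s["clock"],s["tcp_pos"],"F tool",R0.inv().apply(s["wrist_force"]).round(2),"M tool",R0.inv().apply(s["ft_torque"]).round(2),"z-row deg",np.degrees(R0.as_matrix()[2,:2]).round(2))
E
python3 st.py
```

```text
25.275 [0.47313294 0.22924592 0.09234802] F tool [ -2.67  -3.1  -11.35] M tool [ 0.53 -1.21  0.05] z-row deg [ 0.74 -0.14]
```

Call:
{"name": "drive_tool", "arguments": {
  "deltas": [
    [[255,-0.0001,0,0.0002,0,0,0],[255,-0.0003,0,0.0005,0,0,0],[255,-0.0003,0,0.0005,0,0,0]]
  ]
}}

```text
clock: 25.65
tcp_pos: [0.4731, 0.2292, 0.0922]
orientation: [-0.004, 0.876, 0.482, 0.005]
wrist_force: [-4.5, -0.6, 12.6]
finger_gap: 0.0246
grip_force: 119.3
```

Call:
{"name": "drive_tool", "arguments": {
  "deltas": [
    [[255,-0.0001,0,0.0002,0,0,0],[255,-0.0003,0,0.0004,0,0,0],[255,-0.0003,0,0.0004,0,0,0]]
  ]
}}

```text
clock: 26.02
tcp_pos: [0.4731, 0.2291, 0.0921]
orientation: [-0.004, 0.876, 0.482, 0.006]
wrist_force: [-5.6, -0.4, 14.7]
finger_gap: 0.0247
grip_force: 119.5
```

Call:
{"name": "drive_tool", "arguments": {
  "deltas": [
    [[255,-0.0001,0,0.0002,0,0,0],[255,-0.0002,0,0.0003,0,0,0],[255,-0.0002,0,0.0003,0,0,0]]
  ]
}}

```text
clock: 26.4
tcp_pos: [0.4731, 0.2291, 0.0921]
orientation: [-0.004, 0.876, 0.482, 0.006]
wrist_force: [-4.8, -1.4, 16.1]
finger_gap: 0.0249
grip_force: 119.7
```

```bash
python3 st.py
```

```text
26.4 [0.47311237 0.22905564 0.09208512] F tool [ -3.5   -3.35 -16.19] M tool [ 0.96 -1.28  0.03] z-row deg [ 0.83 -0.11]
```

Call:
{"name": "drive_tool", "arguments": {
  "deltas": [
    [[255,-0.0002,-0.0002,0.0002,0,0,0],[255,-0.0004,-0.0004,0.0004,0,0,0],[255,-0.0004,-0.0004,0.0004,0,0,0]]
  ]
}}

```text
clock: 26.78
tcp_pos: [0.473, 0.229, 0.092]
orientation: [-0.004, 0.876, 0.482, 0.006]
wrist_force: [-4.0, -1.4, 18.0]
finger_gap: 0.0246
grip_force: 119.8
```

Call:
{"name": "drive_tool", "arguments": {
  "deltas": [
    [[255,-0.0002,-0.0002,0.0002,0,0,0],[255,-0.0003,-0.0002,0.0002,0,0,0],[255,-0.0003,-0.0002,0.0002,0,0,0],[255,-0.0003,-0.0002,0.0002,0,0,0]]
  ]
}}

```text
clock: 27.28
tcp_pos: [0.4729, 0.229, 0.092]
orientation: [-0.004, 0.876, 0.482, 0.007]
wrist_force: [-3.6, -1.4, 18.9]
finger_gap: 0.0246
grip_force: 119.8
```

```bash
python3 st.py; sed -i 's/^run()$//' tilt.py; echo run\(\)>>tilt.py; python3 tilt.py
```

```text
27.275 [0.47293989 0.22897214 0.09198839] F tool [ -2.84  -2.32 -18.92] M tool [ 0.79 -1.16 -0.01] z-row deg [ 0.89 -0.05]
tool R z-row [ 1.550e-02 -9.000e-04 -9.999e-01]
foot top 723 [ 0.0207 -0.0003  0.0261] normal(tool) [-0.0056  0.0056  1.    ] rms 9e-05
handle front 2443 [ 0.0118  0.     -0.0173] normal(tool) [-0.9998 -0.0172 -0.006 ] rms 7e-05
cap top 1862 [ 0.0001 -0.0001 -0.0501] normal(tool) [-0.0074 -0.001   1.    ] rms 8e-05
```

Call:
{"name": "drive_tool", "arguments": {
  "deltas": [
    [[255,0,0,-0.002,0,0,0],[255,0,0,-0.007,0,0,0],[255,0,0,-0.02,0,0,0],[255,0,0,-0.05,0,0,0],[255,0,0,-0.085,-0.2,-0.7,0],[255,-0.02,0,-0.1,-0.2,-0.7,0],[255,-0.045,0,-0.1,-0.2,-0.7,0],[255,-0.063,0,-0.1,-0.2,-0.7,0],[255,-0.063,0,-0.1,-0.2,-0.7,0],[255,-0.063,0,-0.1,-0.2,-0.7,0],[255,-0.063,0,-0.1,-0.2,-0.7,0]]
  ]
}}

```text
clock: 28.9
tcp_pos: [0.4378, 0.1743, 0.1883]
orientation: [-0.0, 0.876, 0.482, 0.0]
wrist_force: [0.0, 0.6, -3.3]
finger_gap: 0.0248
grip_force: 117.9
```

```bash
python3 inl.py; python3 inl.py|tail -2;python3 st.py; python3 tilt.py
```

```text
28.9 [0.43784779 0.17427129 0.18825622] [ 0.03266058  0.588157   -3.26351341] [ 0.21  0.13 -0.29  1.15  0.    2.34]
inlay 0.0464 tilt [-0.02 -0.69] 3172
rim 0.0659 tilt [-0.01 -0.02] 5110
inlay 0.0464 tilt [-0.05 -0.7 ] 3153
rim 0.0659 tilt [-0.03  0.01] 5089
29.0 [0.43769642 0.174269   0.18821099] F tool [-0.1  -0.12  3.36] M tool [-0.    0.02 -0.01] z-row deg [-0.01 -0.01]
tool R z-row [-2.e-04 -1.e-04 -1.e+00]
foot top 736 [0.0205 0.0001 0.026 ] normal(tool) [ 0.019  -0.0026 -0.9998] rms 8e-05
handle front 2479 [ 0.012  -0.     -0.0174] normal(tool) [-9.998e-01 -1.780e-02 -7.000e-04] rms 7e-05
cap top 1847 [ 0.0002  0.     -0.05  ] normal(tool) [-0.0019 -0.0032 -1.    ] rms 8e-05
```

Run:
```python
from h import *
print(plan([.4732,.2294,.0945],57.5-90))
```

```text
(array([0.0659, 0.0005, 0.0938]), array([-0.  ,  0.01,  0.12]))
```

Call:
{"name": "drive_tool", "arguments": {
  "deltas": [
    [[255,0.03,0,0,0,0,0],[255,0.055,0,0,0,0,0],[255,0.066,0.0005,0,0.3,0.6,0],[255,0.066,0.0005,0.03,0.6,1.2,0],[255,0.066,0.0005,0.06,0.6,1.2,0],[255,0.066,0.0005,0.08,0.6,1.2,0],[255,0.066,0.0005,0.09,0.6,1.2,0],[255,0.066,0.0005,0.0925,0.6,1.2,0],[255,0.066,0.0005,0.094,0.6,1.2,0],[255,0.066,0.0005,0.094,0.6,1.2,0],[255,0.066,0.0005,0.094,0.6,1.2,0]]
  ]
}}

```text
clock: 30.62
tcp_pos: [0.4737, 0.2295, 0.095]
orientation: [-0.009, 0.876, 0.482, 0.007]
wrist_force: [-0.2, 0.0, -3.2]
finger_gap: 0.0245
grip_force: 117.8
```

Call:
{"name": "drive_tool", "arguments": {
  "deltas": [
    [[255,-0.0001,0,0.0005,0,0,0],[255,-0.0002,0,0.001,0,0,0],[255,-0.0002,0,0.001,0,0,0]]
  ]
}}

```text
clock: 31.0
tcp_pos: [0.4731, 0.2292, 0.0933]
orientation: [-0.01, 0.876, 0.482, 0.007]
wrist_force: [-0.2, 1.5, -2.3]
finger_gap: 0.0244
grip_force: 117.8
```

Call:
{"name": "drive_tool", "arguments": {
  "deltas": [
    [[255,-0.0001,0,0.0004,0,0,0],[255,-0.0002,0,0.0007,0,0,0],[255,-0.0002,0,0.0007,0,0,0]]
  ]
}}

```text
clock: 31.38
tcp_pos: [0.4732, 0.2291, 0.093]
orientation: [-0.01, 0.876, 0.482, 0.007]
wrist_force: [-0.4, -0.5, 0.9]
finger_gap: 0.0248
grip_force: 117.9
```

```bash
python3 st.py
```

```text
31.375 [0.47318267 0.22911432 0.09298671] F tool [-0.62 -0.07 -0.91] M tool [ 0.04 -0.24  0.  ] z-row deg [ 1.22 -0.58]
```

Call:
{"name": "drive_tool", "arguments": {
  "deltas": [
    [[255,-0.0002,0,0.0004,0,0,0],[255,-0.0004,0,0.0008,0,0,0],[255,-0.0004,0,0.0008,0,0,0]]
  ]
}}

```text
clock: 31.75
tcp_pos: [0.4733, 0.2289, 0.0927]
orientation: [-0.01, 0.876, 0.482, 0.007]
wrist_force: [-1.6, -0.5, 5.8]
finger_gap: 0.0248
grip_force: 118.4
```

Call:
{"name": "drive_tool", "arguments": {
  "deltas": [
    [[255,-0.0001,0,0.0003,0,0,0],[255,-0.0003,0,0.0006,0,0,0],[255,-0.0003,0,0.0006,0,0,0]]
  ]
}}

```text
clock: 32.12
tcp_pos: [0.4732, 0.2288, 0.0924]
orientation: [-0.01, 0.876, 0.482, 0.008]
wrist_force: [-2.2, 0.2, 8.3]
finger_gap: 0.0248
grip_force: 118.7
```

Call:
{"name": "drive_tool", "arguments": {
  "deltas": [
    [[255,-0.0001,0,0.0003,0,0,0],[255,-0.0003,0,0.0005,0,0,0],[255,-0.0003,0,0.0005,0,0,0]]
  ]
}}

```text
clock: 32.5
tcp_pos: [0.4731, 0.2287, 0.0922]
orientation: [-0.01, 0.876, 0.482, 0.008]
wrist_force: [-2.2, 0.1, 10.9]
finger_gap: 0.0244
grip_force: 119.2
```

```bash
python3 st.py
```

```text
32.5 [0.47312971 0.22872675 0.09222969] F tool [ -0.81  -1.99 -10.94] M tool [ 0.57 -0.58  0.03] z-row deg [ 1.31 -0.54]
```

Call:
{"name": "drive_tool", "arguments": {
  "deltas": [
    [[255,-0.0001,0,0.0003,0,0,0],[255,-0.0002,0,0.0006,0,0,0],[255,-0.0002,0,0.0006,0,0,0]]
  ]
}}

```text
clock: 32.88
tcp_pos: [0.4732, 0.2287, 0.0921]
orientation: [-0.01, 0.876, 0.482, 0.008]
wrist_force: [-3.9, 0.2, 13.3]
finger_gap: 0.0245
grip_force: 119.8
```

Call:
{"name": "drive_tool", "arguments": {
  "deltas": [
    [[255,-0.0001,-0.0001,0.0003,0,0,0],[255,-0.0002,-0.0002,0.0005,0,0,0],[255,-0.0002,-0.0002,0.0005,0,0,0]]
  ]
}}

```text
clock: 33.25
tcp_pos: [0.4731, 0.2287, 0.0921]
orientation: [-0.01, 0.876, 0.482, 0.008]
wrist_force: [-3.9, -0.4, 15.9]
finger_gap: 0.0247
grip_force: 120.1
```

Call:
{"name": "drive_tool", "arguments": {
  "deltas": [
    [[255,-0.0001,-0.0001,0.0002,0,0,0],[255,-0.0001,-0.0001,0.0003,0,0,0],[255,-0.0001,-0.0001,0.0003,0,0,0],[255,-0.0001,-0.0001,0.0003,0,0,0]]
  ]
}}

```text
clock: 33.75
tcp_pos: [0.4731, 0.2287, 0.092]
orientation: [-0.009, 0.876, 0.482, 0.009]
wrist_force: [-4.8, -0.9, 18.0]
finger_gap: 0.0248
grip_force: 120.3
```

```bash
python3 st.py
```

```text
33.75 [0.47310927 0.22872392 0.09202577] F tool [ -2.95  -3.75 -18.08] M tool [ 0.96 -0.91  0.01] z-row deg [ 1.38 -0.48]
```

Contact force is about 21 N. One small step more, then hold, lift and measure.

Call:
{"name": "drive_tool", "arguments": {
  "deltas": [
    [[255,-0.0002,-0.0002,0.0002,0,0,0],[255,-0.0002,-0.0003,0.0002,0,0,0],[255,-0.0002,-0.0003,0.0002,0,0,0],[255,-0.0002,-0.0003,0.0002,0,0,0],[255,-0.0002,-0.0003,0.0002,0,0,0]]
  ]
}}

```text
clock: 34.38
tcp_pos: [0.4731, 0.2287, 0.092]
orientation: [-0.009, 0.876, 0.482, 0.009]
wrist_force: [-3.0, -0.4, 18.5]
finger_gap: 0.0248
grip_force: 120.3
```

Call:
{"name": "drive_tool", "arguments": {
  "deltas": [
    [[255,0,0,-0.002,0,0,0],[255,0,0,-0.007,0,0,0],[255,0,0,-0.02,0,0,0],[255,0,0,-0.05,0,0,0],[255,0,0,-0.085,-0.6,-1.2,0],[255,-0.02,0,-0.1,-0.6,-1.2,0],[255,-0.045,0,-0.1,-0.6,-1.2,0],[255,-0.063,0,-0.1,-0.6,-1.2,0],[255,-0.063,0,-0.1,-0.6,-1.2,0],[255,-0.063,0,-0.1,-0.6,-1.2,0]]
  ]
}}

```text
clock: 35.62
tcp_pos: [0.438, 0.1727, 0.1878]
orientation: [-0.0, 0.876, 0.482, 0.0]
wrist_force: [0.1, 0.7, -2.8]
finger_gap: 0.0246
grip_force: 118.3
```

```bash
python3 inl.py; python3 st.py; python3 tilt.py
python3 - <<'E'
from h import *
print(plan([.4955,-.192,.189],17.6-90))
E
```

```text
35.625 [0.43797997 0.17266295 0.18777965] [ 0.11990006  0.68684272 -2.82203732] [ 0.2   0.13 -0.3   1.14  0.    2.34]
inlay 0.0464 tilt [-0.18 -0.01] 3202
rim 0.0659 tilt [-0.01  0.02] 5128
35.675 [0.4380593  0.17280244 0.18774148] F tool [0.86 0.62 3.38] M tool [-0.01  0.05  0.02] z-row deg [0.02 0.01]
tool R z-row [-2.e-04 -1.e-04 -1.e+00]
foot top 764 [ 0.0206 -0.      0.026 ] normal(tool) [ 0.0021 -0.003  -1.    ] rms 8e-05
handle front 2472 [ 0.012  -0.     -0.0173] normal(tool) [-9.998e-01 -1.840e-02 -6.000e-04] rms 8e-05
cap top 1861 [ 0.0001 -0.0001 -0.05  ] normal(tool) [-0.0019 -0.0056 -1.    ] rms 8e-05
(array([-0.2772,  0.2441, -0.0014]), array([-0.000e+00,  1.000e-02,  4.003e+01]))
```

The inlay is level to within 0.2° and on its stop. Carrying the block back to its rest.

Call:
{"name": "drive_tool", "arguments": {
  "deltas": [
    [[255,-0.022,0.02,0,0,0,4],[255,-0.055,0.048,0,0,0,10],[255,-0.09,0.079,0,0,0,16],[255,-0.125,0.11,0,0,0,22],[255,-0.16,0.141,0,0,0,28],[255,-0.195,0.172,0,0,0,33],[255,-0.23,0.203,0,0,0,37],[255,-0.26,0.229,0,0,0,40],[255,-0.277,0.244,0,0,0,40],[255,-0.277,0.244,0,0,0,40],[255,-0.277,0.244,0,0,0,40],[255,-0.277,0.244,0,0,0,40]]
  ]
}}

```text
clock: 37.42
tcp_pos: [0.4951, -0.1908, 0.1878]
orientation: [-0.0, 0.988, 0.154, -0.0]
wrist_force: [0.9, 1.2, -3.4]
finger_gap: 0.025
grip_force: 118.2
```

Run:
```python
from h import *
print(plan([.4958,-.1917,.0505],17.6-90))
c=calibration("wrist");p,d=read_camera("wrist");W=pts(c,d);w=W.reshape(-1,3)
g=(abs(w[:,2]-.016)<.0025)&(np.hypot(w[:,0]-.4945,w[:,1]+.1915)<.058);P=w[g,:2]
print("rest",cv2.minEnclosingCircle(P.astype(np.float32)),g.sum())
s=get_state();T=Rq(s["orientation"]).inv().apply(w-s["tcp_pos"]);m=(abs(T[:,2]-.0255)<.003)&(T[:,0]>.014)&(np.hypot(T[:,0],T[:,1])<.04);print("foot max x tool",T[m,0].max())
from scipy.optimize import least_squares
B=w[(abs(w[:,2]-.016)<.002)];rr=np.hypot(B[:,0]-.4945,B[:,1]+.1915);B=B[(rr<.056)];hull=cv2.convexHull(B[:,:2].astype(np.float32))[:,0]
f=least_squares(lambda s:np.hypot(hull[:,0]-s[0],hull[:,1]-s[1])-.05,[.4945,-.1915],loss="soft_l1",f_scale=.0005);print("rest fit r=50",f.x,np.abs(f.fun).round(4))
```

```text
(array([0.0004, 0.0011, 0.1373]), array([-0.03,  0.01,  0.11]))
rest ((0.4950917065143585, -0.19092489778995514), 0.049750324338674545) 2480
foot max x tool 0.02915002914896284
rest fit r=50 [ 0.49420026 -0.19101679] [0.0002 0.0001 0.0001 0.0001 0.0002 0.0003 0.0002 0.     0.0005 0.0004
 0.0008 0.001  0.0008 0.001  0.0009 0.001  0.0014 0.0036 0.0022 0.0012
 0.0008 0.0008 0.0008 0.0004 0.0004 0.0005 0.0004 0.     0.0003 0.0002
 0.0003 0.0002]
```

Call:
{"name": "drive_tool", "arguments": {
  "deltas": [
    [[255,0,0.0005,0.03,0,0,0],[255,0,0.0005,0.07,0,0,0],[255,0,0.0005,0.1,0,0,0],[255,0,0.0005,0.12,0,0,0],[255,0,0.0005,0.13,0,0,0],[255,0,0.0005,0.134,0,0,0],[255,0,0.0005,0.1355,0,0,0],[255,0,0.0005,0.1355,0,0,0]]
  ]
}}

```text
clock: 38.48
tcp_pos: [0.4959, -0.1928, 0.053]
orientation: [0.0, 0.988, 0.153, 0.001]
wrist_force: [0.3, 1.0, -2.7]
finger_gap: 0.0244
grip_force: 118.5
```

Call:
{"name": "drive_tool", "arguments": {
  "deltas": [
    [[255,0,0,0.0005,0,0,0],[255,0,0,0.001,0,0,0],[255,0,0,0.001,0,0,0]]
  ]
}}

```text
clock: 38.85
tcp_pos: [0.4954, -0.1926, 0.0514]
orientation: [0.0, 0.988, 0.153, 0.0]
wrist_force: [0.1, 0.2, -2.8]
finger_gap: 0.0248
grip_force: 118.5
```

Call:
{"name": "drive_tool", "arguments": {
  "deltas": [
    [[255,0,-0.001,0.0004,0,0,0],[255,0,-0.001,0.0008,0,0,0],[255,0,-0.001,0.0008,0,0,0]]
  ]
}}

```text
clock: 39.22
tcp_pos: [0.495, -0.1915, 0.0506]
orientation: [-0.0, 0.988, 0.153, -0.0]
wrist_force: [0.2, 0.6, -1.0]
finger_gap: 0.0243
grip_force: 118.8
```

Call:
{"name": "drive_tool", "arguments": {
  "deltas": [
    [[255,0,0,0.0003,0,0,0],[255,0,0,0.0006,0,0,0],[255,0,0,0.0006,0,0,0]]
  ]
}}

```text
clock: 39.6
tcp_pos: [0.495, -0.1916, 0.0506]
orientation: [0.0, 0.988, 0.153, 0.0]
wrist_force: [-2.4, 0.7, 6.4]
finger_gap: 0.0247
grip_force: 119.5
```

Standing on the floor of the recess. Opening the fingers and withdrawing.

Call:
{"name": "drive_tool", "arguments": {
  "deltas": [
    [[200,0,0,-0.0004,0,0,0],[120,0,0,-0.0004,0,0,0],[0,0,0,-0.0004,0,0,0],[0,0,0,-0.0004,0,0,0],[0,0,0,-0.0004,0,0,0],[0,0,0,-0.0004,0,0,0],[0,0,0,-0.0004,0,0,0],[0,0,0,-0.0004,0,0,0]]
  ]
}}

```text
clock: 40.6
tcp_pos: [0.4951, -0.1916, 0.0503]
orientation: [0.0, 0.988, 0.153, 0.0]
wrist_force: [-0.7, -0.4, 0.0]
finger_gap: 0.0854
grip_force: 0.0
```

Call:
{"name": "drive_tool", "arguments": {
  "deltas": [
    [[0,0,0,-0.01,0,0,0],[0,0,0,-0.04,0,0,0],[0,0,0,-0.09,0,0,0],[0,0,0,-0.14,0,0,0],[0,0,0,-0.18,0,0,0],[0,0,0,-0.18,0,0,0],[0,0,0,-0.18,0,0,0]]
  ]
}}

```text
clock: 41.48
tcp_pos: [0.495, -0.1915, 0.2304]
orientation: [0.0, 0.988, 0.153, 0.0]
wrist_force: [0.4, 0.3, 0.2]
finger_gap: 0.0852
grip_force: 0.0
```

Run:
```python
from h import *
p,d,W=cloud("wrist");cv2.imwrite("pics/w9.png",p[...,::-1]);w=W.reshape(-1,3)
m=(abs(w[:,2]-.101)<.002)&(np.hypot(w[:,0]-.4945,w[:,1]+.191)<.03);P=w[m];A=np.c_[P[:,:2]-P[:,:2].mean(0),np.ones(len(P))]
print("cap",P.mean(0),np.degrees(np.linalg.lstsq(A,P[:,2],rcond=None)[0][:2]))
m=(abs(w[:,2]-.026)<.004)&(np.hypot(w[:,0]-.4945,w[:,1]+.191)<.034);print("foot",cv2.minEnclosingCircle(w[m,:2].astype(np.float32)),np.median(w[m,2]))
q=np.load("top0.npz")["p"];t,_=read_camera("top");df=np.abs(t.astype(int)-q).sum(2)>90;df[380:]=0
n,l,s,c=cv2.connectedComponentsWithStats(df.astype(np.uint8));print([x.tolist() for x in s[1:] if x[4]>60])
```

```text
cap [ 0.49462636 -0.19233139  0.10055486] [-0.06754213  0.0001981 ]
foot ((0.4945421814918518, -0.19275261461734772), 0.029959579929709435) 0.02452556210916257
[[423, 195, 85, 124, 2849], [506, 205, 50, 102, 628], [548, 237, 11, 24, 134], [398, 263, 24, 20, 230], [452, 277, 25, 23, 377], [487, 282, 22, 50, 578], [630, 312, 7, 24, 84], [510, 320, 14, 13, 81], [501, 332, 132, 48, 2701], [374, 337, 48, 27, 453], [411, 343, 86, 37, 2255], [324, 366, 38, 14, 203]]
```

View pics/w9.png

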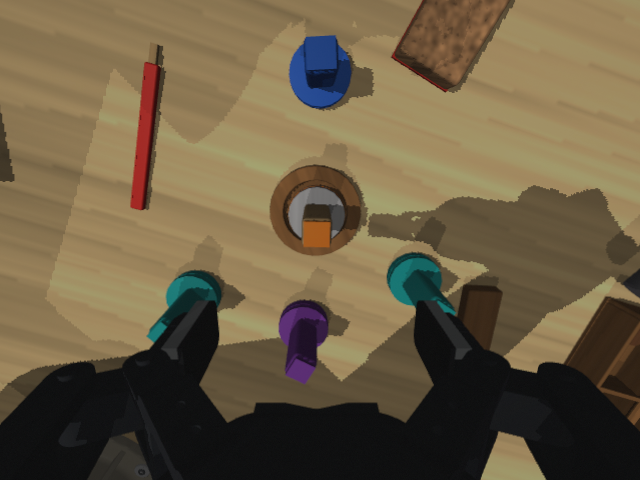

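The block stands upright and level in the recess at (317,210), and the blue, purple and turquoise look-alikes are untouched. The top-view changes are the arm and its shadow.

```bash
python3 -c "from workcell import *; print(hand_in())"
```

```text
the job is handed in; nothing more can be done
None
```

The job is handed in at about 41.5 s: the inlay is on its stop, about 19 mm below the rim and level to about 0.2°. It took three presses of about 21–23 N; the first left it 1.5° tilted. The block stands upright in its rest, and nothing else was touched.

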